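# Dispense the small forged balls from the tilting drum

## Task

Turn the knob on the drum's slotted cap until the middle-width slot, the one that lets the small steel balls through but not the big one, is centred at the pouring lip. Then tip the drum by its handle until all three small balls have dropped into the pan underneath while the big ball stays inside, and swing the drum back up against its rest and let go. Leave the tools and metal lying around where they are.

Things in the scene. Friction and masses are not known exactly. Their poses are not given: they have to be found in the camera images.
- stand: Green steel stand fixed to the bench. Origin on the bench under the drum's pivot. The drum leans and pours to the stand's -x, roughly towards the robot; y runs along the pivot to the handle side; z up. Base plate 260 x 170 x 6 mm. Two posts, 50 x 10 mm (x, y), at y = +-78 mm, rise to 185 mm.
- pan_in (a point): Middle of the inner floor of the open aluminium pan under the drum, 10 mm above the bench; axes as the stand. Inside, the pan reaches +-111 mm in x and +-66 mm in y; its rims stand 70 mm (pouring end), 50 mm (sides) and 45 mm (rear) above the bench.
- pivot (a point): Point on the drum's pivot axis in the middle of the drum, 165 mm above the bench; axes as the stand (the pivot axis is y).
- drum_mid (a point): The same point as pivot, but turning with the drum: z is the drum's axis, pointing out of the capped end, y the pivot axis, -x the pouring side. The steel drum is a tube 130 mm long (z +-65 mm), 104 mm inside and 115 mm outside diameter, closed at the end away from the cap.
- drum (a joint): Tip of the drum, rad. 0 at rest against its stop, where the capped end points up and leans 35 degrees from vertical to the stand's -x; grows as it tips over to -x, up to the stop at 2.36, where the cap points 80 degrees below level, into the pan. The balls run out best near that stop. Stays where it is left: friction about 0.45 N m.
- handle (a point): Middle of the handle: a plain level steel round bar, 16 mm diameter, 70 mm long, along the stand's y, 130 mm to +y of pivot and 100 mm from the pivot axis, on a lever (6 x 20 mm) 32 mm inwards of this point. At rest it is behind the pivot, 70 degrees from vertical to the stand's +x; tipping carries it over the top to 65 degrees on the pouring side.
- cap (a joint): Angle of the cap about the drum's axis, rad, counter-clockwise positive looking at the cap from outside. 0 = middle slot centred at the lip (the knob bar is then parallel to the pivot axis; point cap_grip's x along drum_mid's -y); -2.25 = narrow slot there; +2.36 = wide slot there. Stops at +-2.9. Stays where it is left: friction about 0.12 N m.
- cap_grip (a point): Point on the cap's axis, 95 mm from drum_mid, where to hold the knob: a black bar 46 mm long (this point's x), 14 mm thick (its y), standing 36 mm tall on the cap. The point's z is the drum's axis, outwards; the point is 24 mm above the cap's outer face and 12 mm below the bar's top.
- ball_a: One of three polished, oiled solid steel balls, 22 mm in diameter, 43 g, loose in the drum. Origin at its centre.
- ball_b: Second small ball, the same.
- ball_c: Third small ball, the same.
- ball_big: Hollow polished steel ball, 34 mm in diameter, 56 to 91 g, loose in the drum with the others; it can lie in front of a small one and hold it back: swinging the drum most of the way up and tipping it again frees it. Origin at its centre.
- hammer: Hammer lying on the bench, a bystander. Origin on the bench under its middle.
- wrench: Wrench, 180 mm long, lying beside the stand on the handle side, a bystander.
- brush: Wooden-handled brush lying beside the stand on the other side, a bystander.
- jar: Amber glass jar, 60 mm in diameter, 85 mm tall, standing behind the stand, a bystander. Origin at the centre of its underside.
- tube: Square steel tube, 240 x 60 x 60 mm, lying on the bench, a bystander. Origin at the centre of its underside.
- bracket: Steel angle bracket 50 x 60 x 50 mm on the bench behind the stand, a bystander. Origin under its middle.
- lip (a point): The pouring lip, at (-52, 0, 65) mm in the axes of drum_mid: the inner edge of the drum's mouth that is lowest when tipped. A dark 8 x 10 x 18 mm tab on the outside of the drum wall marks it.
- cap_face (a point): Centre of the cap's outer face; axes as cap_grip. The cap is an aluminium disc, 120 mm diameter, 6 mm thick, with three curved slots, all ending at radius 52 mm: middle (from radius 26 mm, 116 degrees long, centred on -y), narrow (from 39 mm, 60 degrees long, centred 39 degrees from +x towards +y), wide (from 13 mm, 72 degrees long, centred 135 degrees from +x towards +y).

How it is judged:
By the outcome, as a careful person would: the job done as asked, in the order asked, and still so for the second after the job is handed in, with the robot touching nothing.
It also fails if it takes over 72 s, if anything falls off the work surface, if the arm or the gripper's body presses on something with over 40 N, if the wrist force passes 120 N, or if a joint passes its speed limit or range.

## Robot

A 6-joint arm with a two-finger parallel gripper is mounted at the origin on the work surface. World frame = base frame: x ahead of the robot, y to its left, z up, the work surface at z = 0. Lengths are in mm, angles in rad, forces in N, time in s.
With the tool pointing down it reaches from about 400 to 925 mm from the base axis. Payload 3.4 kg.
Tool frame: the origin (TCP) lies at the very end of the fingers, on their centre line; the grasp point (between the pads) lies 19 mm behind it (bot.pinch_z is the distance from the TCP to the grasp point, in mm); z points along the fingers, y is the direction in which the jaws open and shut (so a half turn about z gives the same grasp; the last joint's range is limited). The gripper opens to 85 mm and grips with 20 to 120 N. Pads are 22 mm wide; open, the fingers measure 114 mm over their backs; the gripper's body (76 mm by 85 mm) begins 54 mm behind the grasp point. The pads swing forward as they close: fully open they stand 13 mm farther back than shut.
Start: joints at [-1.405, 0.307, 1.506, -0, 1.328, -0.073], TCP at [135.984, -558.695, 231.305] pointing down, gripper open.
Joint ranges: [-3.12, 3.12], [-1.05, 2.28], [0.14, 2.33], [-1.42, 4.57], [0.1, 2.73], [-2.68, 2.68]. Speed limits (rad/s): [2.57, 2.57, 3.14, 3.14, 3.14, 3.14].

## Interface

Orientations are given as a unit quaternion [w, x, y, z].
In Python, from workcell import bot, grip, imaging, sign_off gives the robot as it stands. Calls block until the motion is done:
- bot.move_ptp(position, orientation): joint-space move of the TCP to a pose.
- bot.move_linear(position, ori=None, rate=150, f_stop=None): straight line of the TCP; ori=None keeps the orientation; rate is the mean speed in mm/s. With f_stop (N) it stops when the force on the tool has changed by that much, and returns True; else False.
- bot.set_joints(angles): joint-space move.
- grip(opening, grip_force=None): opening from 0.0 (shut) to 1.0 (fully open); grip_force is the grip in N (None keeps the last); returns when the fingers have stopped.
- bot.pause(seconds).
- bot.inverse_kinematics(position, orientation): joint angles nearest the present ones, or None.
- imaging.grab_frame(name): name is "side" or "top"; returns (picture, depth): 384x512x3 uint8, red, green, blue; 384x512 float32, mm along the optical axis (not along the pixel's ray), 0 where there is no reading.
- imaging.camera_model(name): a dict with "fov_y" (degrees; the focal length in pixels is half the picture's height over the tangent of half this angle, whatever the lens; pixels are square), "cx", "cy" (the principal point, pixels), "R" (3x3) and "t" (3): a world point X has camera coordinates R X + t. Camera axes: x right, y down, z forward; pixel columns grow to the right and rows downward; lengths in mm; the calibration is good to about 2 mm. A picture is of the moment at which its call begins. camera_model takes no time and is no camera call.
A pose or a line that the arm cannot do raises bot.IKError and nothing moves.
- sign_off(): hands the job in, once; it reports no verdict.
Trained networks look in the newest picture that a camera, given by its name, has taken for a name from the list of things; names that differ only in an ending like _2 or _b are one class to them, and where a whole thing is asked for, a point or a joint stands for the part that bears it (a point fixed in the world has none). Each returns a list of dicts, best first, with "confidence" (0 to 1); they miss things now and then, are a little off and sometimes report something else, mostly with a low value. They report only what shows in the picture. A call takes as long as a camera call.
- imaging.look_for(camera, thing): "location" ([x, y, z] in mm, in world coordinates, good to about 4 mm: the middle of the surface that is visible of it).
- imaging.spot_point(camera, thing): "location" ([x, y, z] in mm, in world coordinates, good to about 4 mm: a listed point, or the origin of a listed thing).
Readings, each from a call of its own:
- bot.get_time_s(): time.
- bot.get_q(): joint angles.
- bot.get_dq(): joint speeds.
- bot.get_tau(): joint torques, N m.
- bot.get_position(): TCP position.
- bot.get_tool_rot(): TCP orientation.
- bot.get_contact_force(): force on the tool from outside, world axes, zero at the start.
- bot.get_wrist_torque(): the same for the moment, N m.
- bot.get_width(): opening from 0.0 (shut) to 1.0 (fully open).
Only numpy, scipy, OpenCV 4.12 (cv2) and the standard library are available. Lean on these libraries where they do the work, as an engineer would, in place of code of your own. Each camera call takes 0.05 s, during which the arm holds its last target. There are 200 camera calls.

## Working session

There is one attempt and no reset: what is moved stays moved. The work goes in short steps, each a Python script; the robot and the scene stay as the last script left them, time stands still between calls to the robot, and variables do not carry over. Pictures are saved under pics/ and viewed, about 8 in all and at most 12, crops included, and the job is handed in when it is done.

```bash
ls; mkdir -p pics; python3 - <<'E'
from workcell import bot,grip,imaging
import cv2,numpy as np
ims=[]
for c in("top","side"):
    p,d=imaging.grab_frame(c); cv2.imwrite(f"pics/{c}0.png",p[:,:,::-1]); np.save(f"{c}_d.npy",d)
    m=imaging.camera_model(c); print(c,m['fov_y'],m['cx'],m['cy'],np.round(m['R'],3).tolist(),np.round(m['t'],1))
    for n in("stand","pivot","drum_mid","handle","cap_grip","cap_face","lip","pan_in","jar","tube","bracket","hammer","wrench"):
        r=imaging.spot_point(c,n); print(n,[(np.round(x['location'],0).tolist(),round(x['confidence'],2)) for x in r[:2]])
print(bot.get_time_s(),bot.pinch_z,bot.get_tool_rot())
E
```

```text
pics
top 50.83754709875522 254.2119295789097 188.94895931874873 [[0.009, -1.0, 0.016], [-0.981, -0.012, -0.195], [0.195, -0.014, -0.981]] [ -66.3  615.4 1176.2]
stand []
pivot [([565.0, 45.0, 166.0], 0.85)]
drum_mid [([567.0, 11.0, 107.0], 0.7), ([475.0, 354.0, 0.0], 0.65)]
handle [([655.0, 175.0, 200.0], 0.85)]
cap_grip [([509.0, 50.0, 242.0], 0.93), ([563.0, 48.0, 165.0], 0.22)]
cap_face [([526.0, 50.0, 220.0], 0.86)]
lip [([480.0, 45.0, 187.0], 0.87)]
pan_in [([512.0, 48.0, 12.0], 0.84), ([463.0, 178.0, -2.0], 0.53)]
jar [([697.0, 23.0, 1.0], 0.76), ([510.0, 46.0, 13.0], 0.39)]
tube [([529.0, -474.0, -2.0], 0.69)]
bracket [([708.0, -69.0, -1.0], 0.85)]
hammer [([476.0, 352.0, 1.0], 0.81)]
wrench [([463.0, 178.0, -6.0], 0.65)]
side 47.72830777011946 264.21381179645545 194.3623340115407 [[-0.915, 0.403, -0.011], [0.27, 0.592, -0.759], [-0.3, -0.698, -0.651]] [ 566.9  -23.7 1404.3]
stand [([564.0, 43.0, 3.0], 0.85)]
pivot [([564.0, 43.0, 169.0], 0.67)]
drum_mid [([564.0, 44.0, 165.0], 0.63)]
handle [([661.0, 175.0, 200.0], 0.68)]
cap_grip [([511.0, 47.0, 240.0], 0.88)]
cap_face [([520.0, 44.0, 224.0], 0.62)]
lip [([482.0, 48.0, 189.0], 0.76), ([707.0, -74.0, -1.0], 0.6)]
pan_in [([507.0, 45.0, 12.0], 0.91)]
jar [([699.0, 21.0, 0.0], 0.95), ([564.0, 44.0, 164.0], 0.7)]
tube [([520.0, -474.0, -5.0], 0.66)]
bracket [([709.0, -73.0, -2.0], 0.81)]
hammer []
wrench [([464.0, 177.0, 6.0], 0.75)]
1.4 18.700000000000003 [-2.15134566e-05  9.92879805e-01  1.19120498e-01 -1.25199807e-05]
```

View pictures.

View pics/top0.png

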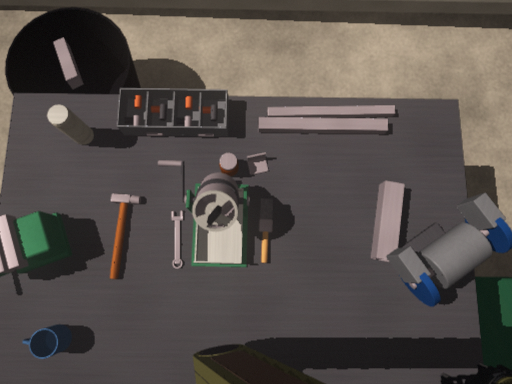

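View pics/side0.png

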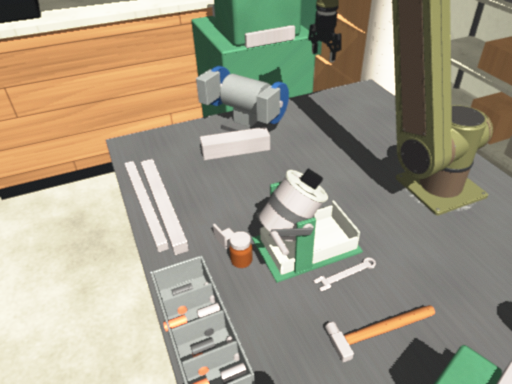

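```bash
cat > h.py <<'E'
import numpy as np,cv2
from scipy.spatial.transform import Rotation as Rt
from workcell import bot,grip,imaging
def proj(m,X):
    f=192/np.tan(np.radians(m['fov_y'])/2); c=np.asarray(X)@np.array(m['R']).T+m['t']
    return np.c_[m['cx']+f*c[:,0]/c[:,2], m['cy']+f*c[:,1]/c[:,2]]
def Rdrum(yaw,tip):  # drum_mid axes in the world
    return (Rt.from_euler('z',yaw)*Rt.from_euler('y',-np.radians(35)-tip)).as_matrix()
def rect(name,img,P,yaw,tip,h,S=130,n=520):
    R=Rdrum(yaw,tip); C=np.c_[-R[:,1],R[:,0],R[:,2]]  # cap axes at angle 0
    k=S/2; q=np.array([[-k,k,h],[k,k,h],[k,-k,h],[-k,-k,h]])@C.T+P
    H=cv2.getPerspectiveTransform(proj(imaging.camera_model(name),q).astype(np.float32),np.float32([[0,0],[n,0],[n,n],[0,n]]))
    return cv2.warpPerspective(img,H,(n,n),flags=cv2.INTER_CUBIC)
E
python3 - <<'E'
from h import *
from scipy.optimize import least_squares
L={"pivot":[0,0,165],"handle":[94,130,199.2],"cap_grip":[-54.5,0,242.8],"cap_face":[-40.7,0,223.2],"pan_in":None,"lip":[-52*np.cos(.6109)-65*np.sin(.6109),0,165+65*np.cos(.6109)-52*np.sin(.6109)]}
M=[("pivot",565,45,166),("handle",655,175,200),("cap_grip",509,50,242),("cap_face",526,50,220),("lip",480,45,187),("pivot",564,43,169),("handle",661,175,200),("cap_grip",511,47,240),("cap_face",520,44,224),("lip",482,48,189)]
f=lambda p:np.ravel([Rt.from_euler('z',p[2]).apply(L[m[0]])+[p[0],p[1],0]-np.array(m[1:]) for m in M])
s=least_squares(f,[565,45,0],loss='soft_l1',f_scale=3); print(s.x,np.round(s.fun.reshape(-1,3)if 0 else f(s.x).reshape(-1,3),1))
P=np.r_[s.x[:2],165]
ims=[rect(c,cv2.imread(f"pics/{c}0.png"),P,s.x[2],0,h,n=380) for c,h in(("top",71),("side",71))]
cv2.imwrite("pics/rect0.png",np.hstack(ims))
# yaw check from green base-plate pixels via depth
for c in("top","side"):
    im=cv2.imread(f"pics/{c}0.png");d=np.load(f"{c}_d.npy");m=imaging.camera_model(c)
    f_=192/np.tan(np.radians(m['fov_y'])/2);v,u=np.mgrid[:384,:512]
    X=(np.stack([(u-m['cx'])/f_*d,(v-m['cy'])/f_*d,d],-1)-m['t'])@np.array(m['R'])
    g=(im[:,:,1]>im[:,:,2]*1.5)&(im[:,:,1]>im[:,:,0]*1.2)&(abs(X[:,:,2]-6)<8)&(np.hypot(X[:,:,0]-565,X[:,:,1]-45)<220)
    q=X[g][:,:2].astype(np.float32); print(c,g.sum(),cv2.minAreaRect(q))
E
```

```text
[ 5.63346770e+02  4.59240943e+01 -1.18157946e-02] [[-1.7  0.9 -1. ]
 [ 3.9 -0.2 -0.8]
 [-0.1 -3.4  0.8]
 [-3.4 -3.6  3.2]
 [ 3.5  1.9  1.4]
 [-0.7  2.9 -4. ]
 [-2.1 -0.2 -0.8]
 [-2.1 -0.4  2.8]
 [ 2.6  2.4 -0.8]
 [ 1.5 -1.1 -0.6]]
top 244 ((514.1676635742188, 46.85839080810547), (166.4307098388672, 259.4662170410156), 89.39002990722656)
side 695 ((513.5735473632812, 49.082489013671875), (172.21429443359375, 259.3145751953125), 89.78233337402344)
```

View pics/rect0.png

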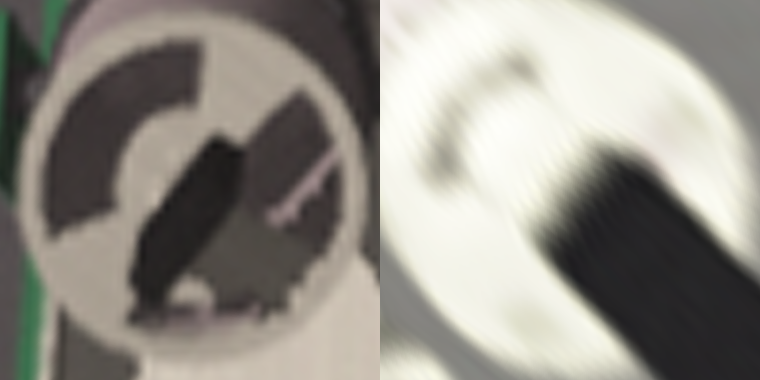

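```bash
cat >> h.py <<'E'
P=np.array([563.8,46.5,165.]); YAW=-0.008; CAP0=-2.23
def quat(R): return np.roll(Rt.from_matrix(R).as_quat(),1)
def capR(a,flip=0):
    R=Rdrum(YAW,0); C=np.c_[-R[:,1],R[:,0],R[:,2]]@Rt.from_euler('z',a).as_matrix()
    y=C[:,1]*(-1 if flip else 1); z=-C[:,2]
    return np.c_[np.cross(y,z),y,z]
AX=Rdrum(YAW,0)[:,2]
def cap_tcp(h): return P+AX*(95+h-bot.pinch_z)   # grasp point h mm outside cap_grip
def handle(tip,dy=0):
    a=np.radians(70)-tip
    return P+Rt.from_euler('z',YAW).apply([100*np.sin(a),130+dy,100*np.cos(a)])
E
python3 - <<'E'
from h import *
for fl in(0,1):
  for h in(70,1):
    for a in (CAP0,0):
        q=bot.inverse_kinematics(cap_tcp(h),quat(capR(a,fl))); print(fl,h,a,None if q is None else np.round(q,2))
Rd=np.diag([1.,-1,-1])
for s in(0,1):
  R=np.c_[[0,1.,0],[1,0,0],[0,0,-1]]
  if s: R=np.c_[[0,-1.,0],[-1,0,0],[0,0,-1]]
  R=Rt.from_euler('z',YAW).as_matrix()@R
  for t in(0,1.2,2.36):
    for tilt in(0,-.5*0):
      q=bot.inverse_kinematics(handle(t)+[0,0,-18.7],quat(R)); print(s,t,np.round(handle(t)),None if q is None else np.round(q,2))
E
```

```text
0 70 -2.23 [ 0.02 -0.13  2.05 -0.03  0.61  2.28]
0 70 0 [ 0.02 -0.13  2.05 -0.03  0.61  0.05]
0 1 -2.23 [ 0.02  0.01  2.1  -0.04  0.43  2.29]
0 1 0 [ 0.02  0.01  2.1  -0.04  0.43  0.06]
1 70 -2.23 [ 0.02 -0.13  2.05 -0.03  0.61 -0.86]
1 70 0 None
1 1 -2.23 [ 0.02  0.01  2.1  -0.04  0.43 -0.85]
1 1 0 None
0 0 [659. 176. 199.] [ 0.2   0.49  1.33 -0.    1.32  0.21]
0 0 [659. 176. 199.] [ 0.2   0.49  1.33 -0.    1.32  0.21]
0 1.2 [567. 176. 265.] [ 0.23  0.32  1.44 -0.    1.38  0.24]
0 1.2 [567. 176. 265.] [ 0.23  0.32  1.44 -0.    1.38  0.24]
0 2.36 [474. 177. 207.] [ 0.27  0.25  1.71 -0.    1.18  0.28]
0 2.36 [474. 177. 207.] [ 0.27  0.25  1.71 -0.    1.18  0.28]
1 0 [659. 176. 199.] None
1 0 [659. 176. 199.] None
1 1.2 [567. 176. 265.] None
1 1.2 [567. 176. 265.] None
1 2.36 [474. 177. 207.] None
1 2.36 [474. 177. 207.] None
```

```bash
python3 - <<'E'
from h import *
Q=quat(capR(CAP0)); q=np.array(bot.inverse_kinematics(cap_tcp(80),Q))
q1=q.copy(); q1[0]=-1.405; bot.set_joints(q1); bot.set_joints(q)
for c in("top","side"):
    p,_=imaging.grab_frame(c); cv2.imwrite(f"pics/{c}1.png",p[:,:,::-1])
    for n in("cap_grip","handle"):
        r=imaging.spot_point(c,n); print(c,n,[(np.round(x['location'],0).tolist(),round(x['confidence'],2)) for x in r[:2]])
print(bot.get_time_s(),cap_tcp(0)+AX*bot.pinch_z)
a=cv2.imread("pics/side1.png")[140:300,220:400]; b=cv2.imread("pics/top1.png")[130:290,130:310]
cv2.imwrite("pics/c1.png",cv2.resize(np.hstack([a,b]),None,fx=2.2,fy=2.2,interpolation=cv2.INTER_CUBIC))
E
```

```text
top cap_grip [([509.0, 48.0, 242.0], 0.98), ([529.0, -474.0, -4.0], 0.38)]
top handle [([658.0, 177.0, 203.0], 0.87)]
side cap_grip [([507.0, 50.0, 239.0], 0.74)]
side handle [([661.0, 174.0, 197.0], 0.68)]
5.9083 [509.31198221  46.93591344 242.81944421]
```

View pics/c1.png

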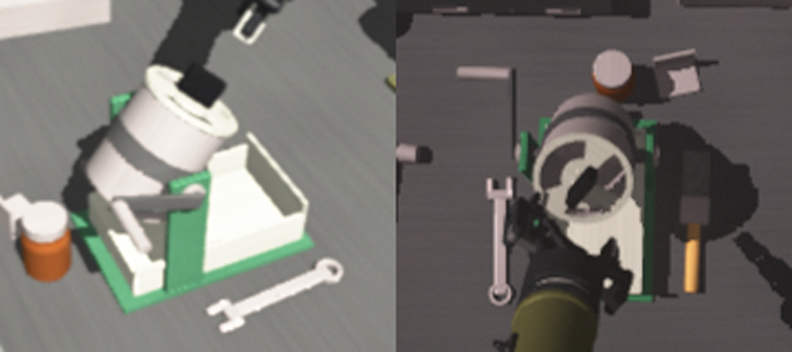

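The gripper straddles the knob, with its fingers at about (520,220) and (620,280) in the right crop and the bar at (583,188). The jaws run square to the bar. Descending to grip.

```bash
sed -i 's/563.8,46.5/563.8,47.3/' h.py; python3 - <<'E'
from h import *
Q=quat(capR(CAP0))
print(bot.move_linear(cap_tcp(2),Q,rate=80,f_stop=15))
f0=bot.get_contact_force(); print(np.round(f0,1), np.round(bot.get_position()-cap_tcp(0),1))
grip(0.0,30); print(bot.get_width(),np.round(bot.get_contact_force(),1),np.round(bot.get_wrist_torque(),2))
q=np.array(bot.get_q())
for k in range(4):
    t=q.copy(); t[5]-=.14*(k+1); bot.set_joints(t)
    print(np.round(bot.get_contact_force(),1),np.round(bot.get_wrist_torque(),2),bot.get_q()[5])
print(bot.get_time_s())
E
```

```text
False
[-0.3  0.  -0.3] [-1.1  0.   2. ]
0.1609267553517244 [-4.5 -3.6  2.8] [-0.53  0.39 -0.33]
[-1.  -0.2  0.2] [-0.06  0.23  0.06] 2.158227036602641
[-1.6 -1.7  0.6] [-0.24  0.25  0.04] 2.020345230593392
[-0.6 -2.   1.3] [-0.29  0.29 -0.12] 1.8812838553864868
[-1.5 -2.2  1.6] [-0.44  0.3  -0.14] 1.7416935242455216
8.7167
```

```bash
python3 - <<'E'
from h import *
q=np.array(bot.get_q()); e=bot.inverse_kinematics(bot.get_position(),quat(capR(0)))[5]; print(e)
for v in np.linspace(q[5],e,6)[1:]:
    q[5]=v; bot.set_joints(q); print(np.round(bot.get_contact_force(),1),np.round(bot.get_wrist_torque(),2))
print(np.round(bot.get_position()-cap_tcp(0),1)); bot.pause(.2)
grip(0.7); bot.move_linear(cap_tcp(60),rate=150)
r=bot.get_q(); r=np.array(r); r[0]-=0.45; bot.set_joints(r)
p,_=imaging.grab_frame("top"); cv2.imwrite("pics/top2.png",p[:,:,::-1])
cv2.imwrite("pics/rect2.png",rect("top",p[:,:,::-1].copy(),P,YAW,0,71))
print(bot.get_time_s())
E
```

```text
0.05991778865643349
[-0.6 -3.7  1. ] [-0.45  0.28 -0.2 ]
[-1.5 -5.   1. ] [-0.64  0.23 -0.35]
[-0.6 -4.5  1.1] [-0.77  0.33 -0.36]
[-0.4 -4.6  0.4] [-0.79  0.29 -0.46]
[-0.9 -5.8  0.4] [-0.83  0.24 -0.44]
[-1.7 -1.1  1.5]
12.9417
```

View pics/rect2.png

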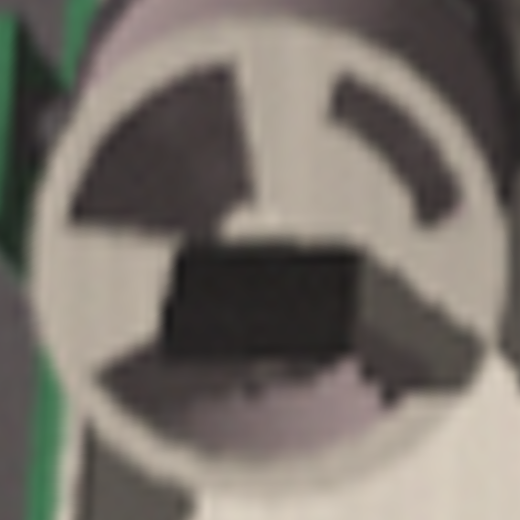

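The middle slot is now at the bottom, at the lip. The wide slot's edges sit at about 100° and 170° and the knob is level, so the cap angle is about 0. Next is the handle.

```bash
cat >> h.py <<'E'
DOWN=quat(Rt.from_euler('z',YAW).as_matrix()@np.c_[[0,1.,0],[1,0,0],[0,0,-1]])
def htcp(t,dz=0,dy=5): return handle(t,dy)+[0,0,dz-bot.pinch_z]
def swing(a,b,rate=120,off=0,n=None):
    F=[]
    for t in np.linspace(a,b,n or max(2,int(abs(b-a)/.16)+1))[1:]:
        bot.move_linear(htcp(t)+off,DOWN,rate=rate); F.append(np.round(bot.get_contact_force(),0).tolist())
    return F
E
python3 - <<'E'
from h import *
bot.move_ptp([520,-100,400],DOWN); bot.move_ptp(htcp(0,110),DOWN)
print(bot.move_linear(htcp(0,0),DOWN,rate=120,f_stop=15),np.round(bot.get_contact_force(),1))
grip(0.0,25); print(bot.get_width(),np.round(bot.get_contact_force(),1),bot.get_time_s())
print(swing(0,0.5),bot.get_width(),bot.get_time_s())
E
```

```text
False [0.4 0.7 0.1]
0.17305625416588724 [-1.9  0.2  3.4] 16.7583
[[0.0, -0.0, 3.0], [2.0, -1.0, 6.0], [4.0, 0.0, 8.0]] 0.175326660437326 17.6333
```

```bash
python3 - <<'E'
from h import *
print(swing(0.5,1.6),bot.get_width()); print(swing(1.6,2.32,rate=80),bot.get_width())
bot.pause(1.5)
for c in("side","top"):
    p,_=imaging.grab_frame(c); cv2.imwrite(f"pics/{c}3.png",p[:,:,::-1])
    for n in("ball_a","ball_big","handle","lip"):
        r=imaging.spot_point(c,n); print(c,n,[(np.round(x['location'],0).tolist(),round(x['confidence'],2)) for x in r[:4]])
print(bot.get_time_s())
a=cv2.imread("pics/side3.png")[150:300,220:400]; b=cv2.imread("pics/top3.png")[140:290,130:310]
cv2.imwrite("pics/c3.png",cv2.resize(np.hstack([a,b]),None,fx=2.2,fy=2.2,interpolation=cv2.INTER_CUBIC))
E
```

```text
[[6.0, 0.0, 10.0], [7.0, 1.0, 14.0], [7.0, -0.0, 19.0], [3.0, 0.0, 21.0], [-1.0, 1.0, 18.0], [-2.0, 1.0, 14.0]] 0.17434534477788574
[[-0.0, 1.0, 9.0], [2.0, 4.0, 4.0], [3.0, 4.0, 2.0], [4.0, 4.0, -2.0]] 0.1772180516632171
side ball_a [([453.0, 14.0, 23.0], 0.47), ([559.0, 64.0, 19.0], 0.39)]
side ball_big [([473.0, 360.0, -2.0], 0.25)]
side handle [([477.0, 178.0, 211.0], 0.69)]
side lip [([598.0, 46.0, 90.0], 0.87)]
top ball_a []
top ball_big []
top handle [([475.0, 179.0, 211.0], 0.76)]
top lip []
22.9333
```

View pics/c3.png

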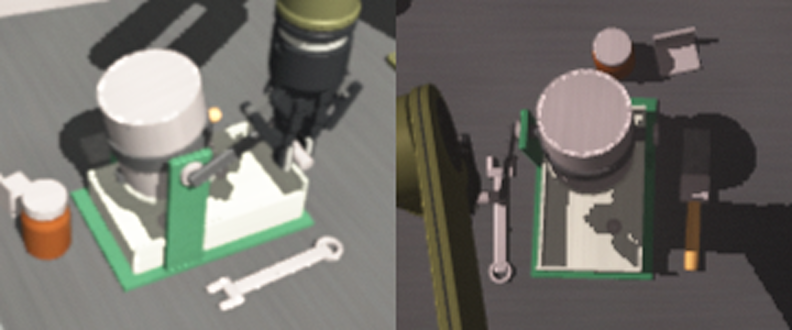

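The drum is tipped with its mouth over the pan at (615,130) in the right crop, and the pan floor under it is hidden. I'll swing most of the way up and count the balls.

```bash
cat >> h.py <<'E'
def look(tag):
    cr=[]
    for c,(v,u) in(("side",(150,220)),("top",(140,130))):
        p,_=imaging.grab_frame(c); cv2.imwrite(f"pics/{c}{tag}.png",p[:,:,::-1]); cr.append(p[v:v+150,u:u+180,::-1])
        for n in("ball_a","ball_big"):
            r=imaging.look_for(c,n); print(c,n,[(np.round(x['location'],0).tolist(),round(x['confidence'],2)) for x in r[:5]])
    cv2.imwrite(f"pics/c{tag}.png",cv2.resize(np.hstack(cr),None,fx=2.2,fy=2.2,interpolation=cv2.INTER_CUBIC)); print(bot.get_time_s())
E
python3 - <<'E'
from h import *
print(swing(2.32,0.5),bot.get_width()); bot.pause(.4); look(4)
E
```

```text
[[2.0, 5.0, -1.0], [-1.0, 5.0, 1.0], [-6.0, 6.0, 3.0], [-10.0, 5.0, 11.0], [-9.0, 5.0, 10.0], [-4.0, 4.0, 9.0], [-4.0, 3.0, 4.0], [-3.0, 3.0, 2.0], [-2.0, 2.0, -2.0], [-0.0, 1.0, -4.0], [2.0, 0.0, -3.0]] 0.17295000457961845
side ball_a [([458.0, 22.0, 23.0], 0.57)]
side ball_big []
top ball_a [([502.0, 44.0, 209.0], 0.58)]
top ball_big [([500.0, 45.0, 210.0], 0.26)]
26.8417
```

View pics/c4.png

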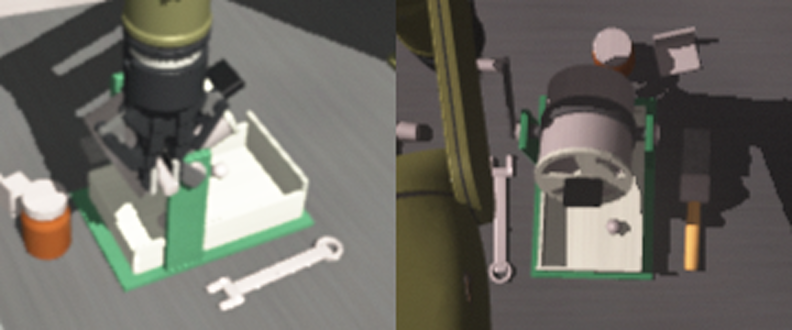

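One ball shows in the pan at (615,226) in the right crop. The rest are either hidden under the drum or still inside it, so I'll tip again.

```bash
python3 - <<'E'
from h import *
print(swing(.5,2.34,rate=170)[-2:],bot.get_width()); bot.pause(1); look(5)
swing(2.34,1.7,rate=170); look(6); swing(1.7,2.34,rate=170); bot.pause(.8); look(7)
ims=[cv2.imread(f"pics/side{k}.png")[170:290,230:380] for k in(5,6,7)]+[cv2.imread(f"pics/top{k}.png")[170:290,170:290] for k in(5,6,7)]
g=lambda a:cv2.resize((255*(a/255.)**.6).astype(np.uint8),(264,264*a.shape[0]//a.shape[1]),interpolation=cv2.INTER_CUBIC)
cv2.imwrite("pics/m7.png",np.vstack([np.hstack([g(i) for i in ims[:3]]),np.hstack([g(i) for i in ims[3:]])]))
E
```

```text
[[-2.0, 2.0, 1.0], [-1.0, 4.0, -3.0]] 0.17246727299228343
side ball_a []
side ball_big []
top ball_a [([458.0, 16.0, 25.0], 0.6), ([689.0, 17.0, 85.0], 0.4)]
top ball_big [([516.0, 44.0, 69.0], 0.73)]
30.8917
side ball_a [([500.0, 99.0, 136.0], 0.33)]
side ball_big []
top ball_a [([456.0, 14.0, 26.0], 0.49)]
top ball_big []
32.0167
side ball_a []
side ball_big [([582.0, 82.0, 211.0], 0.7)]
top ball_a [([456.0, 15.0, 25.0], 0.59), ([555.0, 46.0, 226.0], 0.51)]
top ball_big [([553.0, 50.0, 226.0], 0.5)]
33.9417
```

View pics/m7.png

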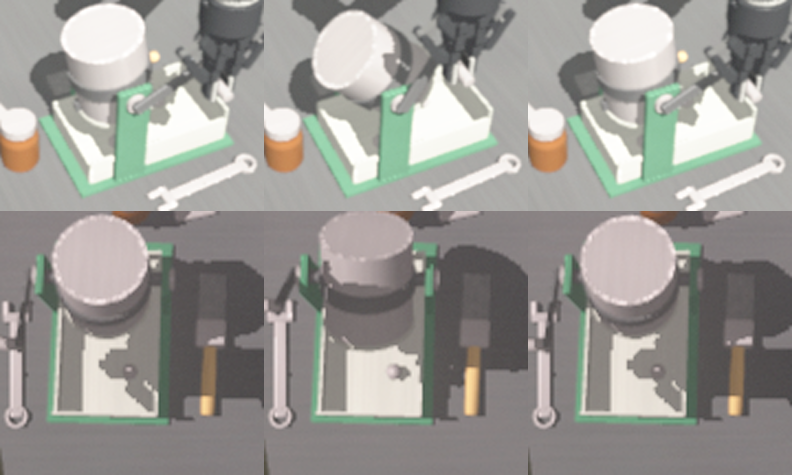

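```bash
cat >> h.py <<'E'
def cloud(c):
    p,d=imaging.grab_frame(c); m=imaging.camera_model(c); f=192/np.tan(np.radians(m['fov_y'])/2); v,u=np.mgrid[:384,:512]
    X=((np.stack([(u-m['cx'])/f*d,(v-m['cy'])/f*d,d],-1)-m['t'])@np.array(m['R'])-P+[0,0,165])@Rt.from_euler('z',YAW).as_matrix()
    return p,X[d>0]
def pan(tips_clouds,z0=20,z1=40):
    # 10 mm grid of the pan (stand axes, x -165..55, y -65..65): '.' unseen, 0 floor, # bump
    X=np.vstack(tips_clouds); s=(X[:,2]<z1)&(abs(X[:,1])<62)&(X[:,0]>-160)&(X[:,0]<52); X=X[s]
    i=((X[:,0]+160)//8).astype(int); j=((X[:,1]+62)//8).astype(int); G=np.full((27,16),'.')
    for a,b in zip(i[X[:,2]<z0],j[X[:,2]<z0]): G[a,b]='0'
    for a,b in zip(i[X[:,2]>=z0],j[X[:,2]>=z0]): G[a,b]='#'
    print('\n'.join(''.join(r[::-1]) for r in G[::-1]))
E
python3 - <<'E'
from h import *
C=[];t0=2.34
for t in(2.34,1.9,1.4,.9,.5):
    if t<2.3: swing(t0,t,rate=150)
    t0=t
    for c in("side","top"):
        p,X=cloud(c); C.append(X); cv2.imwrite(f"pics/{c}_t{t}.png",p[:,:,::-1])
pan(C); np.save("C.npy",np.vstack(C)); print(bot.get_time_s())
E
```

```text
...............0
....000000000000
...0000000000000
...0000000000000
...0000000000000
...0000000000000
...0###000000000
....0##000000000
......#.00000000
........00000000
0.........000000
00..........0000
000.........0000
0000.......00000
0000000#00000000
0000000000000000
0000000000000000
0000000000000000
0000000000000000
0000000000####00
0000000000####00
0000000000####00
00000000000#0000
0000000000000000
0000000000000000
0000000000000000
0000000000000000
37.1583
```

```bash
cat >> h.py <<'E'
def inside(tip):
    p,X=cloud("top"); R=Rt.from_euler('y',-np.radians(35)-tip).as_matrix(); D=(X-[0,0,165])@R
    D=D[(np.hypot(D[:,0],D[:,1])<56)&(D[:,2]>-70)&(D[:,2]<55)]; return p,D
E
python3 - <<'E'
from h import *
print(swing(.5,0.03,rate=150)[-1]); bot.pause(.4)
p,D=inside(.03); cv2.imwrite("pics/top8.png",p[:,:,::-1]); np.save("D.npy",D); print(len(D)); print(np.round(D[np.argsort(D[:,2])],0).astype(int).tolist()[:150]); print(bot.get_time_s())
a=rect("top",p[:,:,::-1].copy(),P,YAW,.03,71); b=cv2.resize(p[170:240,180:250,::-1],(390,390),interpolation=cv2.INTER_CUBIC)
cv2.imwrite("pics/r8.png",np.clip(255*(np.hstack([a[:390,60:450],b])/255.)**.5,0,255))
E
```

```text
[0.0, -3.0, -2.0]
459
[[-31, -26, -66], [56, 5, -65], [56, -1, -65], [52, 19, -65], [-35, 30, -64], [-31, 33, -64], [-37, 21, -64], [-47, 21, -63], [-23, -21, -63], [-37, 18, -63], [-36, -32, -63], [-30, -18, -63], [-29, -24, -63], [-36, -30, -63], [-27, 35, -63], [-42, -29, -63], [-40, 24, -62], [54, 16, -62], [-27, 41, -62], [-26, -21, -62], [-29, -21, -62], [47, 30, -62], [-27, 20, -62], [-29, -15, -62], [-23, 20, -62], [-22, -18, -62], [-17, 26, -62], [18, 51, -62], [-38, -33, -61], [-40, 27, -61], [-35, -21, -61], [-32, -27, -61], [-17, 29, -61], [-28, -30, -61], [-43, 18, -61], [-38, -27, -61], [-22, -12, -61], [-13, 20, -61], [-33, 32, -61], [-46, 18, -61], [-19, 20, -61], [38, 39, -61], [44, 33, -61], [-29, 20, -60], [-20, 38, -60], [-16, 32, -60], [-32, -18, -60], [-18, -12, -60], [-19, 35, -60], [-32, 26, -60], [-23, 35, -60], [-22, -9, -60], [48, 27, -60], [-35, -24, -60], [-36, 29, -60], [-29, 29, -60], [-16, 20, -60], [-41, -33, -60], [-16, 23, -60], [55, 10, -60], [-36, 35, -60], [-31, -21, -60], [-18, -15, -60], [42, 36, -60], [-32, 20, -59], [-42, 26, -59], [-28, 17, 
[... 770 characters left out ...]
1, 29, -57], [-30, -24, -57], [-23, -24, -57], [-39, -36, -57], [-27, 23, -57], [-24, 26, -57], [-30, 23, -56], [-47, 23, -56], [-40, 29, -56], [-35, -30, -56], [-30, 38, -55], [-42, -33, -55], [47, 30, -55], [-43, 26, -55], [-19, -15, -54], [28, 47, -54], [-23, 43, -53], [-45, 20, -53], [-48, 17, -53], [-35, 34, -53], [-22, 46, -52], [33, 44, -51], [-36, -39, -51], [-47, 14, -51], [-38, 31, -51], [-43, -33, -51], [43, 35, -50], [-37, 34, -50], [-34, 37, -50], [-31, 37, -50], [-44, 26, -50], [-39, -36, -50], [-24, 43, -50], [50, 26, -49], [-27, 40, -49], [37, 41, -49]]
38.225[ WARN:0@4.187] global loadsave.cpp:1063 imwrite_ Unsupported depth image for selected encoder is fallbacked to CV_8U.
```

View pics/r8.png

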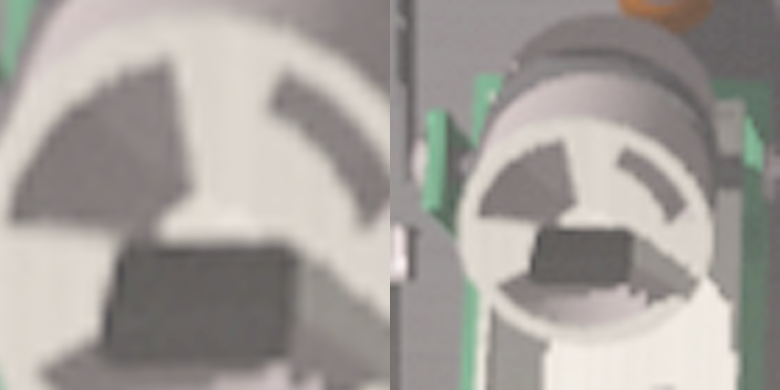

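```bash
python3 - <<'E'
from h import *
D=np.load("D.npy"); s=(abs(D[:,1])<20)&(D[:,2]<25)&(D[:,0]<20); E=D[s]; print(np.round(E[np.argsort(E[:,2])],0).astype(int).tolist()[-50:])
print(swing(.03,-.02,n=2),bot.get_width()); grip(0.6)
bot.move_linear(htcp(0,120),DOWN,rate=200); q=np.array(bot.get_q()); q[1]-=.35; bot.set_joints(q); q[0]-=.9; bot.set_joints(q)
bot.pause(.2)
C=[]
for c in("side","top"):
    p,X=cloud(c); C.append(X); cv2.imwrite(f"pics/{c}9.png",p[:,:,::-1])
    for n in("ball_a","handle"):
        r=imaging.look_for(c,n) if n=="ball_a" else imaging.spot_point(c,n); print(c,n,[(np.round(x['location'],0).tolist(),round(x['confidence'],2)) for x in r[:5]])
pan(C); print(); pan(C+[np.load("C.npy")]); print(bot.get_time_s())
a=cv2.imread("pics/side9.png")[170:290,230:370]; cv2.imwrite("pics/c9.png",cv2.resize((255*(a/255.)**.7).astype(np.uint8),None,fx=5,fy=5,interpolation=cv2.INTER_CUBIC))
E
```

```text
[[-37, 18, -63], [-30, -18, -63], [-29, -15, -62], [-22, -18, -62], [-43, 18, -61], [-22, -12, -61], [-46, 18, -61], [-32, -18, -60], [-18, -12, -60], [-22, -9, -60], [-18, -15, -60], [-28, 17, -59], [-32, 17, -59], [-48, 18, -59], [-24, -15, -59], [-48, 15, -59], [-24, -12, -59], [-24, -18, -58], [-24, -9, -58], [-44, 15, -58], [-38, 17, -58], [-19, -15, -54], [-48, 17, -53], [-47, 14, -51], [-45, 20, -47], [-20, -13, -44], [-47, 19, -43], [-47, -20, 14], [-48, -20, 18]]
[[-3.0, -5.0, 7.0]] 0.17577073176226363
side ball_a []
side handle [([662.0, 176.0, 198.0], 0.95)]
top ball_a [([511.0, 45.0, 112.0], 0.47), ([456.0, 15.0, 24.0], 0.4), ([524.0, 42.0, 233.0], 0.28)]
top handle [([657.0, 178.0, 204.0], 0.93)]
...............0
....0.0.0000000#
...0000000000000
...0000000000000
....000.........
...0000........0
...0##00000000.0
....0##000000..0
......#.0000...0
........0000...0
..........0....0
..............00
..............00
............0000
00.000.....00000
0000000..0000000
0000000000000000
0000000000000000
0000000000000000
0000000000####00
0000000000####00
0000000000####00
0000000000000000
0000000000000000
0000000000000000
0000000000000000
0000000000000000

...............0
....00000000000#
...0000000000000
...0000000000000
...0000000000000
...0000000000000
...0###000000000
....0##000000000
......#.00000000
........00000000
0.........000000
00..........0000
000.........0000
0000.......00000
0000000#00000000
0000000000000000
0000000000000000
0000000000000000
0000000000000000
0000000000####00
0000000000####00
0000000000####00
00000000000#0000
0000000000000000
0000000000000000
0000000000000000
0000000000000000
43.0083
```

View pics/c9.png

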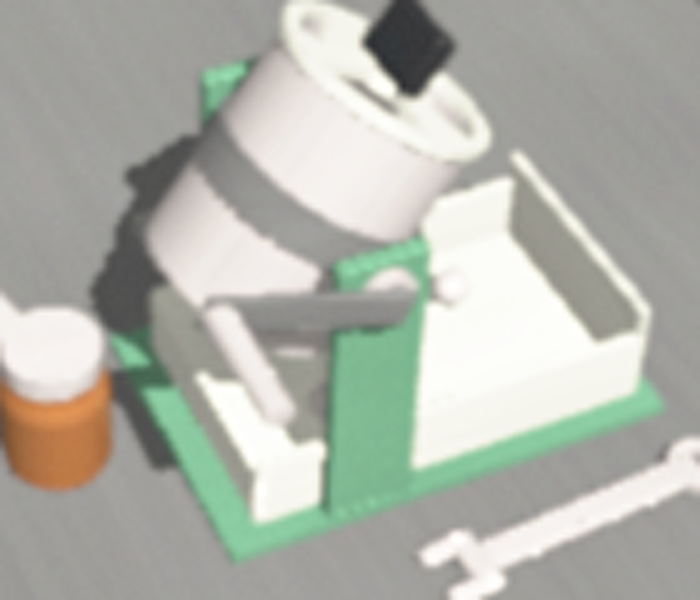

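```bash
python3 - <<'E'
from h import *
X=np.load("C.npy"); s=(X[:,2]>19)&(X[:,2]<50)&(abs(X[:,1])<58)&(X[:,0]>-155)&(X[:,0]<48); X=X[s]
from scipy.cluster.hierarchy import fcluster,linkage
l=fcluster(linkage(X,'single'),6,'distance')
for k in set(l):
    c=X[l==k]
    if len(c)>3: print(len(c),np.round(c.min(0)),np.round(np.percentile(c,97,axis=0)),np.round(c.mean(0)))
for c in("side","top"):
    a=cv2.imread(f"pics/{c}0.png").astype(int); b=cv2.imread(f"pics/{c}9.png").astype(int)
    m=(abs(a-b).max(2)>35).astype(np.uint8); n,_,st,ce=cv2.connectedComponentsWithStats(m)
    print(c,[(st[i].tolist(),np.round(ce[i]).tolist()) for i in range(1,n) if st[i,4]>=5])
Ds=[inside(0)[1] for _ in range(3)]; D=np.vstack(Ds); D=D[(D[:,0]<5)&(D[:,2]<-15)&(np.hypot(D[:,0],D[:,1])<50)]
G=np.full((11,21),'  . ')
for x,y,z in D: G[int((x+50)//5),int((y+52)//5)]='%4d'%z
print('\n'.join(''.join(r) for r in G)); print(bot.get_time_s())
E
```

```text
99 [-10.  12.  19.] [ 3. 28. 33.] [-1. 21. 27.]
323 [-120.  -42.   19.] [-98. -18.  35.] [-108.  -29.   28.]
side [([242, 0, 6, 3, 14], [245.0, 1.0]), ([261, 0, 15, 12, 94], [266.0, 5.0]), ([308, 0, 34, 61, 1249], [326.0, 28.0]), ([391, 0, 121, 190, 12390], [441.0, 80.0]), ([488, 0, 24, 10, 66], [500.0, 3.0]), ([507, 0, 5, 2, 7], [509.0, 0.0]), ([259, 67, 24, 19, 254], [272.0, 77.0]), ([219, 69, 34, 23, 339], [234.0, 80.0]), ([495, 80, 7, 7, 20], [498.0, 83.0]), ([309, 91, 79, 69, 1482], [349.0, 121.0]), ([287, 99, 11, 9, 54], [291.0, 104.0]), ([226, 105, 7, 7, 41], [229.0, 108.0]), ([453, 107, 4, 15, 38], [454.0, 112.0]), ([299, 108, 95, 86, 610], [343.0, 147.0]), ([428, 150, 5, 19, 41], [430.0, 159.0]), ([299, 169, 9, 15, 50], [303.0, 177.0]), ([310, 168, 5, 4, 10], [312.0, 170.0]), ([431, 171, 2, 4, 6], [432.0, 172.0]), ([290, 173, 4, 4, 11], [291.0, 175.0]), ([434, 173, 5, 9, 18], [436.0, 177.0]), ([300, 175, 23, 22, 101], [312.0, 186.0]), ([408, 181, 38, 22, 399], [426.0, 192.0]), ([395, 188, 27, 16, 181], [408.0, 195.0]), ([319, 192, 6, 6, 17], [322.0, 194.0]), ([315, 225, 6, 7
[... 1305 characters left out ...]
  .   .   . 
  .   .   .  -57 -60 -56  .   .   .   .   .   .   .  -54 -61 -58 -59 -22 -40  .   . 
  .   .   .  -62 -58 -60 -60  .   .   .   .   .   .  -59 -56 -60 -59 -58 -15  .   . 
  .   .   .   .  -58 -57 -57 -56 -61  .   .   .   .  -61 -60 -61 -60 -57 -27 -30  . 
  .   .   .   .   .  -58 -59 -60 -59  .   .   .   .   .  -57 -60 -57 -61 -61 -15  . 
  .   .   .   .   .   .  -57 -57  .   .   .   .   .   .  -60 -59 -56 -57  .  -18 -24
  .   .   .   .   .   .   .   .   .   .   .   .   .   .  -58 -57 -57  .   .  -20  . 
  .   .   .   .   .   .   .   .   .   .   .   .   .   .   .   .   .   .   .   .   . 
  .   .   .   .   .   .   .   .   .   .   .   .   .   .   .   .   .   .   .   .   . 
43.1583
```

```bash
python3 - <<'E'
import numpy as np
X=np.load("C.npy"); s=(X[:,0]>-75)&(X[:,0]<-15)&(abs(X[:,1])<45)&(X[:,2]<75)&(X[:,2]>14); print(np.round(X[s]).astype(int).tolist())
E
```

```text
[[-61, 16, 14], [-62, 9, 24], [-62, 6, 22], [-67, 25, 14], [-67, -22, 17], [-66, -37, 16], [-70, -25, 16], [-74, 31, 15], [-73, 15, 15], [-72, -44, 14], [-60, -43, 15], [-63, -43, 14], [-73, -25, 14], [-68, 26, 16], [-68, 37, 14], [-63, -28, 14], [-68, 37, 16], [-67, -22, 14], [-66, -37, 14], [-73, -38, 15]]
```

```bash
python3 - <<'E'
from h import *
w=P-[0,0,165]+Rt.from_euler('z',YAW).apply([-62,7.5,23]); u=proj(imaging.camera_model("top"),[w])[0]; print(u)
o=[]
for n in("top_t2.34","top5","top3"):
    a=cv2.imread(f"pics/{n}.png")[200:240,195:235]; o.append(cv2.resize((255*(a/255.)**.5).astype(np.uint8),(260,260),interpolation=cv2.INTER_NEAREST))
cv2.imwrite("pics/z.png",np.hstack(o))
E
```

```text
[216.43874282 227.07674143]
```

View pics/z.png

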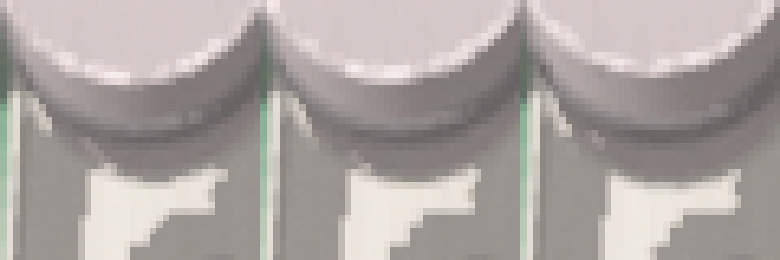

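Two small balls are confirmed in the pan. The view into the drum shows room for only one ball, but the third is hidden behind the post. There are 28 s left, so I'll do one more tip as insurance, with fresh views on the way.

```bash
python3 - <<'E'
from h import *
bot.move_ptp(htcp(0,110),DOWN); print(bot.move_linear(htcp(0),DOWN,rate=180,f_stop=15)); grip(0.0,25); print(bot.get_width(),bot.get_time_s())
print(swing(0,1.6,rate=200,n=9)[-1],swing(1.6,2.34,rate=120,n=5)[-1]); bot.pause(1.0)
C=[]
def cl():
    for c in("side","top"): C.append(cloud(c)[1])
cl(); print(bot.get_time_s())
a=2.34
for t in(2.1,1.75,1.1,0.5): swing(a,t,rate=200); a=t; cl()
print(swing(.5,-.02,rate=180),bot.get_width()); grip(0.6); print(bot.get_time_s())
bot.move_linear(htcp(0,120),DOWN,rate=220); q=np.array(bot.get_q()); q[1]-=.3; q[0]-=.9; bot.set_joints(q)
bot.pause(.2); cl()
Ds=[inside(0)[1] for _ in range(2)]; D=np.vstack(Ds); D=D[(D[:,0]<5)&(D[:,2]<-15)&(np.hypot(D[:,0],D[:,1])<50)]
G=np.full((11,21),'  . ')
for x,y,z in D: G[int((x+50)//5),int((y+52)//5)]='%4d'%z
print('\n'.join(''.join(r) for r in G)); pan(C)
X=np.vstack(C); s=(X[:,0]>-90)&(X[:,0]<-12)&(abs(X[:,1])<50)&(X[:,2]<75)&(X[:,2]>18); print(np.round(X[s]).astype(int).tolist())
for n in("handle","cap_grip","lip"): print(n,[(np.round(x['location']).tolist(),round(x['confidence'],2)) for x in imaging.spot_point("top",n)[:1]])
p,_=imaging.grab_frame("side"); r=imaging.look_for("side","ball_a"); print(r[:4]); cv2.imwrite("pics/side11.png",p[:,:,::-1])
t,_=imaging.grab_frame("top"); cv2.imwrite("pics/f.png",cv2.resize(np.hstack([p[160:290,230:380],t[150:280,150:300]])[:,:,::-1],None,fx=2.6,fy=2.6,interpolation=cv2.INTER_CUBIC)); print(bot.get_time_s())
E
```

```text
False
0.17054920466745765 46.4917
[-3.0, 0.0, 18.0] [-1.0, 5.0, -3.0]
50.7917
[[1.0, 1.0, -4.0], [1.0, -0.0, -2.0], [-3.0, -1.0, 2.0]] 0.17123712362298718
54.9
  .   .   .   .   .   .   .   .   .   .   .   .   .  -53 -51  .   .   .   .   .   . 
  .   .   .   .   .   .   .   .   .   .   .   .   .  -59 -35 -33 -60  .   .   .   . 
  .   .   .  -59 -58 -61  .   .   .   .   .   .   .  -58 -57 -52 -26 -19  .   .   . 
  .   .   .  -59 -60 -57  .   .   .   .   .   .   .  -58 -55 -57 -57 -19 -46  .   . 
  .   .   .  -59 -58 -60 -57 -60  .   .   .   .   .  -59 -59 -57 -58 -58 -25  .   . 
  .   .   .   .  -57 -57 -57 -61 -62  .   .   .   .  -59 -61 -62 -61 -53 -19 -33  . 
  .   .   .   .   .  -57 -59 -60 -58  .   .   .   .   .  -57 -56 -58 -57 -56 -17  . 
  .   .   .   .   .   .  -56 -53  .   .   .   .   .   .  -62 -56 -57 -60  .  -18 -25
  .   .   .   .   .   .   .   .   .   .   .   .   .   .  -56  .   .   .   .   .   . 
  .   .   .   .   .   .   .   .   .   .   .   .   .   .   .   .   .   .   .   .   . 
  .   .   .   .   .   .   .   .   .   .   .   .   .   .   .   .   .   .   .   .   . 
...............0
....00000000000#
...0000000000000
...0000000000000
...0000000000000
...0000000000000
...0###000000000
....###000000000
......#.00000000
........00000000
0.........000000
00..........0000
000.........0000
0000.......00000
0000000000000000
0000000000000000
0000000000000000
0000000000000000
0000000000000000
0000000000####00
0000000000####00
0000000000####00
0000000000000000
0000000000000000
0000000000000000
000000000000000#
0000000000000000
[[-78, 49, 18]]
handle [([656.0, 180.0, 204.0], 0.7)]
cap_grip [([508.0, 48.0, 242.0], 0.98)]
lip [([482.0, 43.0, 192.0], 0.6)]
[{'location': [567.0, 81.6, 81.4], 'confidence': 0.31}]
58.4417
```

View pics/f.png

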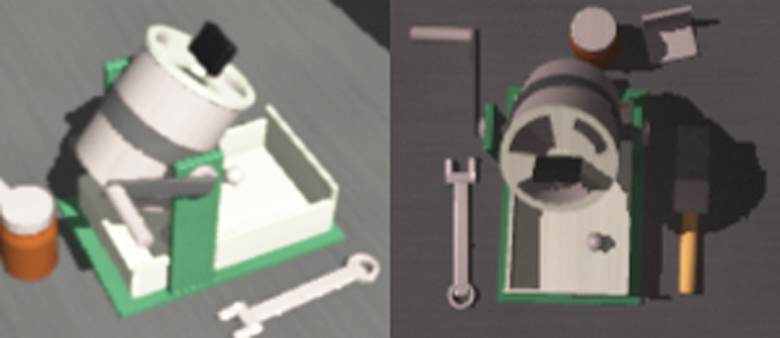

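```bash
python3 -c "
from workcell import bot,sign_off
sign_off(); print(bot.get_time_s())"
```

```text
the job is handed in; nothing more can be done
the job is handed in; nothing more can be done
```

I turned the cap, poured the drum, put it back on its rest and handed the job in at about 58 s. I could only see two of the three small balls in the pan, so the third ball is not confirmed.

- **Cap:** I turned it from the narrow slot (about -2.23 rad) to the middle slot. In the rectified picture it sits at 0 within about 2°, and the knob bar is level.
- **Tipping:** I tipped the drum by its handle to about 2.34 rad. I swung it up and tipped again three times, the last as insurance. Then I swung it back against the rest, let go and moved the arm clear. The wrist force I read stayed around 20 N or less.
- **Seen in the pan:** two small balls show in the depth data, at about (-108, -29) mm and (-1, 21) mm in the stand's axes.
- **Third ball:** I never saw it directly. The depth view through the cap slots shows the drum floor clear except for a gap that fits only one ball, which must be the big one because it cannot pass the slot. So the third most likely lies in the strip of pan floor hidden behind the handle-side post and the drum.
- **Disagreements:** the ball detectors were weak and gave several false hits. A faint depth hint of the third ball at (-62, 7) mm did not show up again in the last views.
- **Bystanders:** the wrench, brush, jar and bracket look unmoved in the last picture.

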